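Shut and lock the bento carrier

ROBOT

A 6-joint arm with a two-finger parallel gripper is mounted at the origin on the work surface. World frame = base frame: x ahead of the robot, y to its left, z up, the work surface at z = 0. Lengths are in m, angles in rad, forces in N, time in s.
With the tool pointing down it reaches from about 0.375 to 0.975 m from the base axis. Payload 3.8 kg.
Tool frame: the origin (TCP) lies at the very end of the fingers, on their centre line; the grasp point (between the pads) lies behind it (bot.tcp_to_grasp is the y of the grasp point in the tool frame, in m); y points along the fingers, z is the direction in which the jaws open and shut, and the axes are right-handed (so a half turn about y gives the same grasp; the last joint's range is limited). The gripper opens to 85 mm and grips with 20 to 120 N. Pads are 22 mm wide; open, the fingers measure 114 mm over their backs; the gripper's body (76 mm by 85 mm) begins 54 mm behind the grasp point. The pads swing forward as they close: fully open they stand 13 mm farther back than shut.
Start: joints at [1.182, 0.264, 1.604, -0, 1.274, -0.037], TCP at [0.233, 0.634, 0.231] pointing down, gripper open.
Joint ranges: [-2.63, 2.63], [-0.94, 2.18], [0.31, 2.57], [-1.31, 4.45], [0, 2.66], [-2.55, 2.55]. Speed limits (rad/s): [2.57, 2.57, 3.14, 3.14, 3.14, 3.14].

INTERFACE

Orientations are given as a rotation vector (axis times angle).
In Python, from workcell import bot, optics, workorder gives the robot as it stands.
- The arm moves only by the shell command python3 -m handwheel 'ROWS' [FORCE]. ROWS is JSON, a list of rows, each a list of 7 numbers: the shift along the tool's x, y, z in m, then the turn, a rotation vector about the tool's x, y, z in rad, then the opening, from 0 (shut) to 1 (fully open). A call has 1 to 8 rows; each row shifts and turns the commanded pose from where the row before left it, along the tool's axes as they then stand; what a row does not reach is not made up. A row lasts 1/8 s, in which the tool goes at most 62.5 mm and 10.7 degrees, less where a joint would pass 70% of its speed; a pose out of reach is approached as far as the arm can. A call with a gripper value outside its range is refused whole. The fingers move at their own pace and stop on an object; FORCE is the grip in N (left out, the last holds). Time passes only in rows, so rows that do not move let the fingers close. It gives the time, the measured TCP pose, the force and the opening at its end, in the units of the state.
- bot.read_state(): the state, without advancing time (a new reading comes with each control period).
- optics.read_camera(name): name is "side" or "top" or "wrist"; returns a dict with "image" (400x640x3 uint8, red, green, blue), "z_map" (400x640 float32, m along the optical axis (not along the pixel's ray), 0 where there is no reading), "mtx" (3x3 intrinsics, pixels), "world_from_camera" (4x4, takes a point from camera to world coordinates); the wrist camera has in their place "hand_eye" (4x4, takes a point from camera to tool coordinates, whose origin is the TCP and whose axes are the tool frame's). Camera axes: x right, y down, z forward; pixel columns grow to the right and rows downward; lengths in m; the calibration is good to about 2 mm. The wrist camera is an equidistant fisheye: a pixel r from the principal point sees the ray r / f radians off the axis. A picture is of the moment at which its call begins: read the wrist's pose just before it.
- workorder.finish_job(): hands the job in, once; it reports no verdict.
The state is a dict: "time": time; "q": joint angles; "joint_vel": joint speeds; "joint_torque": joint torques, N m; "tool_pos": TCP position; "tcp_rot": TCP orientation; "wrist_force": force on the tool from outside, world axes, zero at the start; "torque": the same for the moment, N m; "width": opening from 0.0 (shut) to 1.0 (fully open).
Only numpy, scipy, OpenCV 4.12 (cv2) and the standard library are available. Lean on these libraries where they do the work, as an engineer would, in place of code of your own. Each camera call takes 0.05 s, during which the arm holds its last target.

TASK

Close up the grey bento carrier using only closed fingertips: push its raised lid down until it is fully shut, then press the orange latch key fully home, and after it the blue latch key fully home. Leave the round pink release button unpressed, do not raise the lid further, do not pick anything up or disturb the sauce bottle, ramekin and white tub, and finish clear of everything.

Things in the scene. Friction and masses are not known exactly. Their poses are not given: they have to be found in the camera images.
- carrier: grey carrier, fixed: open tub 200 (x) x 300 (y) x 100 mm high, with a front ledge 60 x 300 mm, top at 80 mm, at x -160 to -100 mm. Origin on the table under the tub's centre; x points away from the robot to the hinge side (turned up to 0.3 rad), y along the width. Three key places at x -130 mm, y -100, 0, +100 mm. Lid hinge axis parallel to y at x +100, z 100 mm.
- lid (a joint): opening angle of the lid, rad: 0 = fully shut (flat on the tub), growing as its free front edge rises; starts at 0.35 to 0.7. A stiff hinge (about 0.5 N m) holds it wherever it is left; pressing down with about 2 to 5 N near the front shuts it, and it does not spring back. Meeting it at speed gives a brief higher force.
- lid_plate (a point): centre of the top of the black push plate on the lid (75 x 80 x 6 mm, 120 to 195 mm from the hinge axis). This point: 157.5 mm from the hinge axis, 14 mm above the lid's underside; 114 mm above the table when shut. The lid: white frame, clear window, 200 x 300 x 8 mm, from hinge to the tub's front rim. Axes: z the lid's upward normal, x from front edge to hinge.
- orange_top (a point): orange latch key: the orange rectangular key, 36 x 50 mm (carrier x by y), top flat. Sits on a black 48 x 64 x 8 mm base on the carrier's front ledge, in any of the three places there. This point is the centre of the key's top face, 106 mm above the table when out and 94 mm when fully home.
- orange (a joint): travel of the orange latch key, m: 0 = out (open), 0.012 = fully home (locked). It moves straight down, takes about 3 N all the way, has no spring and stays where it is left.
- blue_top (a point): blue latch key: the blue rectangular key, 36 x 50 mm (carrier x by y), top flat. Sits on a black 48 x 64 x 8 mm base on the carrier's front ledge, in any of the three places there. This point is the centre of the key's top face, 106 mm above the table when out and 94 mm when fully home.
- blue (a joint): travel of the blue latch key, m: 0 = out (open), 0.012 = fully home (locked). It moves straight down, takes about 3 N all the way, has no spring and stays where it is left.
- release_top (a point): centre of the top face of the round pink release button, 38 mm in diameter, top 106 mm above the table, on the same kind of base in the remaining place on the ledge. Not to be pressed.
- release (a joint): travel of the pink release button, m: 0 = out; it must stay out (0.012 = fully pressed)
- sauce: bystander: amber glass sauce bottle with red cap, 48 mm diameter, 120 mm high, standing loose on the table at the left (+y) side of the carrier; origin at the centre of its underside
- ramekin: bystander: orange ramekin (small open cup), 66 mm rim diameter, 40 mm high, standing loose on the table between robot and carrier; origin at the centre of its underside
- tub: bystander: white open portion tub, 110 x 80 x 50 mm high, standing loose on the table at the right (-y) side of the carrier; origin at the centre of its underside

How it is judged:
On the way, in this order (a step that is already met when the one before it is completed fails the run):
1. the lid is shut while both latch keys are still out (value of joint lid below 0.03 rad and value of joint each of orange, blue below 0.004 m), for 0.2 s.
2. the orange latch key is pressed home while the blue one is still out and the lid is shut (value of joint orange above 0.01 m and value of joint blue below 0.004 m and value of joint lid below 0.03 rad), for 0.1 s.
3. the blue latch key is pressed home with the orange one home and the lid shut (value of joint each of blue, orange above 0.01 m and value of joint lid below 0.03 rad), for 0.1 s.
At the end, for the whole second after the job is handed in: The lid is shut (within 0.03 rad), the orange and blue latch keys are home (within 2 mm of the bottom), the pink button is out (pressed less than 4 mm), and the bottle, ramekin and tub stand at rest where they were (all of step 3 and value of joint release below 0.004 m and linear speed of each of sauce, ramekin, tub below 0.02 m/s); the robot touches nothing.
It fails at once if the pink release button is pressed (4 mm or more) (value of joint release above 0.004 m).
It fails at once if the lid is raised instead of pushed shut (beyond 0.85 rad) (value of joint lid above 0.85 rad).
It fails at once if a bystander is lifted, carried or shoved (moved more than 20 mm) (distance of any of sauce, ramekin, tub from where it was at the start of the episode above 0.02 m).
It fails at once if a bystander is tipped (more than 0.4 rad) (angle between any of sauce, ramekin, tub's own z axis and vertical above 0.4 rad).
It also fails if it takes over 45 s, if anything falls off the work surface, if the arm or the gripper's body presses on something with over 40 N, if the wrist force passes 120 N, or if a joint passes its speed limit or range.

## Working session

There is one attempt and no reset: what is moved stays moved. The work goes in short steps, Python scripts to look and compute and a shell command to move; the robot and the scene stay as the last step left them, time stands still between calls to the robot, and variables do not carry over. Pictures are saved under pics/ and viewed, and the job is handed in when it is done.

```bash
ls; mkdir -p pics; cat > h.py <<'E'
import numpy as np, cv2
from scipy.spatial.transform import Rotation as R
from workcell import bot, optics, workorder
def px(c,u,v,z=None):
    K=c["mtx"]; z=c["z_map"][v,u] if z is None else z
    p=np.array([(u-K[0,2])/K[0,0]*z,(v-K[1,2])/K[1,1]*z,z,1])
    return (c["world_from_camera"]@p)[:3]
def cloud(c):
    K=c["mtx"]; z=c["z_map"]; v,u=np.mgrid[:400,:640]
    p=np.stack([(u-K[0,2])/K[0,0]*z,(v-K[1,2])/K[1,1]*z,z,np.ones_like(z)],-1)
    return (p@c["world_from_camera"].T)[...,:3]
E
python3 - <<'E'
from h import *
s=bot.read_state(); print(s["time"],s["tool_pos"],s["tcp_rot"],s["width"],bot.tcp_to_grasp); print(R.from_rotvec(s["tcp_rot"]).as_matrix().round(3))
for n in("top","side"):
    c=optics.read_camera(n); np.save(f"{n}.npy",c,allow_pickle=True)
    cv2.imwrite(f"pics/{n}0.png",c["image"][...,::-1]); print(n,c["world_from_camera"].round(3),c["mtx"])
E
```

```text
pics
0.0 [0.23233276 0.63295338 0.22989287] [-1.55537408  0.27655352 -0.27576904] 1.0001195198193418 -0.0187
[[ 0.939 -0.001  0.345]
 [-0.345 -0.002  0.939]
 [-0.    -1.    -0.002]]
top [[ 0.009 -0.983  0.183  0.366]
 [-1.    -0.009 -0.     0.   ]
 [ 0.002 -0.183 -0.983  1.153]
 [ 0.     0.     0.     1.   ]] [[516.86601831   0.         309.05144641]
 [  0.         516.86601831 194.1886101 ]
 [  0.           0.           1.        ]]
side [[-0.898 -0.301  0.322  0.279]
 [-0.441  0.613 -0.656  0.588]
 [ 0.    -0.73  -0.683  0.71 ]
 [ 0.     0.     0.     1.   ]] [[417.31910608   0.         322.35486732]
 [  0.         417.31910608 195.40473303]
 [  0.           0.           1.        ]]
```

View pics/top0.png

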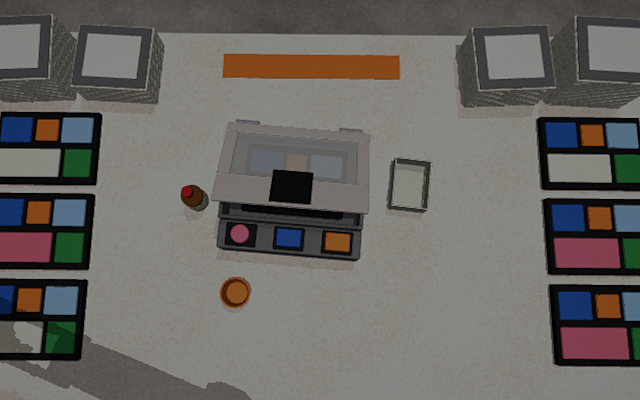

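View pics/side0.png

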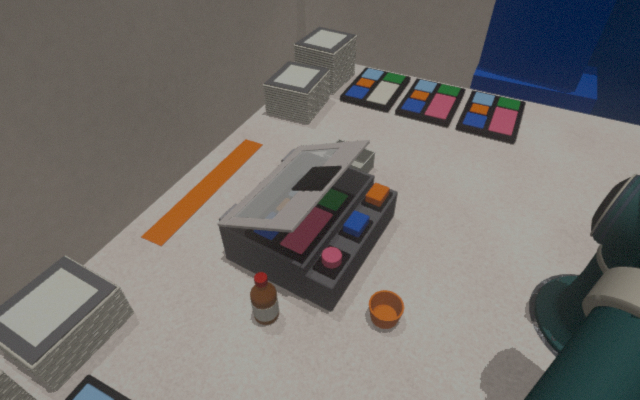

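The top view shows pink at about (239,234), blue (289,238), orange (338,243), the plate at (291,186), the bottle at (192,195), the ramekin at (235,292) and the white tub at (410,185). The side view agrees with that order.

```bash
python3 - <<'E'
from h import *
c=np.load("top.npy",allow_pickle=True).item(); im=c["image"].astype(int); P=cloud(c)
hsv=cv2.cvtColor(c["image"],cv2.COLOR_RGB2HSV)
def blob(n,u0,u1,v0,v1,m):
    M=np.zeros((400,640),bool); M[v0:v1,u0:u1]=m[v0:v1,u0:u1]
    v,u=np.nonzero(M); p=np.median(P[M],0); print(n,M.sum(),u.mean().round(1),v.mean().round(1),np.round(P[M].mean(0),4),np.median(P[M][:,2]).round(4)); return P[M]
h,s,v=hsv[...,0],hsv[...,1],hsv[...,2]
o=blob("orange",320,358,230,256,(h<20)&(s>130)&(v>100))
b=blob("blue",272,306,225,252,(h>100)&(h<130)&(s>130)&(v>90))
p=blob("pink",226,254,222,246,((h>160)|(h<5))&(s>90)&(v>100))
pl=blob("plate",268,316,168,204,(v<30))
K=c["mtx"];T=c["world_from_camera"]
def ray(u,v,z):
    d=T[:3,:3]@np.array([(u-K[0,2])/K[0,0],(v-K[1,2])/K[1,1],1]);return T[:3,3]+d*(z-T[2,3])/d[2]
for n,u,v in(("o",338,243),("b",289,238),("p",239,234)):print(n,ray(u,v,.106).round(4))
# plate plane
m=pl.mean(0);_,_,V=np.linalg.svd(pl-m);n=V[2]*np.sign(V[2,2]);print("plate n",n.round(3),"angle",np.arccos(n[2]),"yaw",np.arctan2(-n[1],-n[0]))
for q,u in(("saucecap",(187,191)),("ramekin",(235,292)),("tub",(410,185))):print(q,P[u[1],u[0]].round(3))
big=cv2.resize(c["image"][110:310,160:440],None,fx=2.8,fy=2.8,interpolation=cv2.INTER_CUBIC);cv2.imwrite("pics/crop0.png",big[...,::-1])
E
```

```text
orange 411 337.3 241.8 [ 0.4618 -0.0576  0.1138] 0.1062
blue 382 288.2 237.4 [0.4703 0.0416 0.1086] 0.1059
pink 249 239.2 233.2 [0.4783 0.1413 0.1055] 0.1059
plate 1268 291.0 186.5 [0.5604 0.0348 0.1844] 0.1802
o [ 0.4601 -0.0595  0.106 ]
b [0.4693 0.0399 0.106 ]
p [0.4766 0.1416 0.106 ]
plate n [ 0.97  -0.024  0.243] angle 1.3251672423620435 yaw 3.116831406517034
saucecap [0.562 0.249 0.12 ]
ramekin [0.36  0.16  0.006]
tub [ 0.602 -0.229  0.003]
```

View pics/crop0.png

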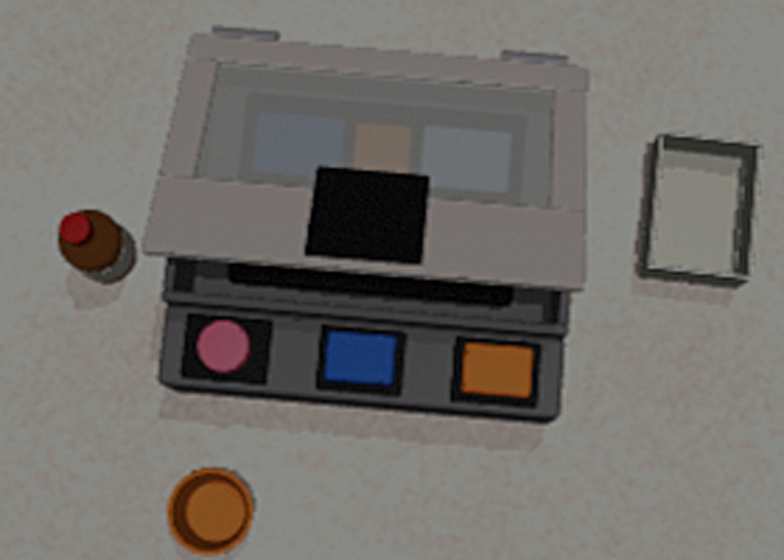

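```bash
python3 -m handwheel '[[0,-0.02,0,0,-0.135,0,0],[0,-0.02,0,0,-0.13,0,0],[0,0,0,0,0,0,0]]' 30; cat >> h.py <<'E'
yaw=-0.082; cx=np.array([np.cos(yaw),np.sin(yaw),0]); cy=np.array([-np.sin(yaw),np.cos(yaw),0])
blue=np.array([.4695,.0406,.106])
def to(t):
    s=bot.read_state(); M=R.from_rotvec(s["tcp_rot"]).as_matrix()
    print("t",round(s["time"],2),"pos",s["tool_pos"].round(4),"F",s["wrist_force"].round(1),"w",round(s["width"],3)); print("tool axes",M.round(3).tolist())
    print("shift",(M.T@(np.array(t)-s["tool_pos"])).round(4))
E
python3 - <<'E'
from h import *
to([.560,.033,.26])
E
```

```text
time: 0.48
tool_pos: [0.233, 0.6345, 0.273]
tcp_rot: [-1.567, 0.068, -0.07]
wrist_force: [-0.9, 0.1, -0.3]
width: 0.38
t 0.47 pos [0.233  0.6345 0.273 ] F [-0.9  0.1 -0.3] w 0.38
tool axes [[0.996, 0.001, 0.088], [-0.088, 0.003, 0.996], [0.001, -1.0, 0.003]]
shift [ 0.3787  0.0116 -0.5704]
```

```bash
python3 -m handwheel '[[0.032,0,-0.047,0,0,0,0],[0.032,0,-0.047,0,0,0,0],[0.032,0,-0.047,0,0,0,0],[0.032,0,-0.047,0,0,0,0],[0.032,0,-0.047,0,0,0,0],[0.032,0,-0.047,0,0,0,0],[0.032,0,-0.047,0,0,0,0],[0,0,0,0,0,0,0]]'
python3 - <<'E'
from h import *
to([.560,.033,.26])
E
```

```text
time: 1.48
tool_pos: [0.4282, 0.283, 0.2699]
tcp_rot: [-1.571, 0.075, -0.074]
wrist_force: [0.7, 0.1, 0.9]
width: -0.001
t 1.48 pos [0.4282 0.283  0.2699] F [0.7 0.1 0.9] w -0.001
tool axes [[0.996, -0.001, 0.095], [-0.095, -0.002, 0.996], [-0.001, -1.0, -0.002]]
shift [ 0.1549  0.0102 -0.2363]
```

```bash
python3 -m handwheel '[[0.031,0,-0.047,0,0,0,0],[0.031,0,-0.047,0,0,0,0],[0.031,0,-0.047,0,0,0,0],[0.031,0,-0.047,0,0,0,0],[0.031,0,-0.048,0,0,0,0],[0,0,0,0,0,0,0],[0,0,0,0,0,0,0]]'
python3 - <<'E'
from h import *
to([.560,.034,.26])
for n in("side","wrist"):
    c=optics.read_camera(n); cv2.imwrite(f"pics/{n}1.png",c["image"][...,::-1])
E
```

```text
time: 2.35
tool_pos: [0.5606, 0.0389, 0.2701]
tcp_rot: [-1.569, 0.071, -0.067]
wrist_force: [0.0, -0.0, -0.7]
width: 0.002
t 2.35 pos [0.5606 0.0389 0.2701] F [ 0.  -0.  -0.7] w 0.002
tool axes [[0.996, -0.002, 0.088], [-0.088, 0.001, 0.996], [-0.002, -1.0, 0.001]]
shift [-0.0001  0.0101 -0.0049]
```

View pics/side1.png

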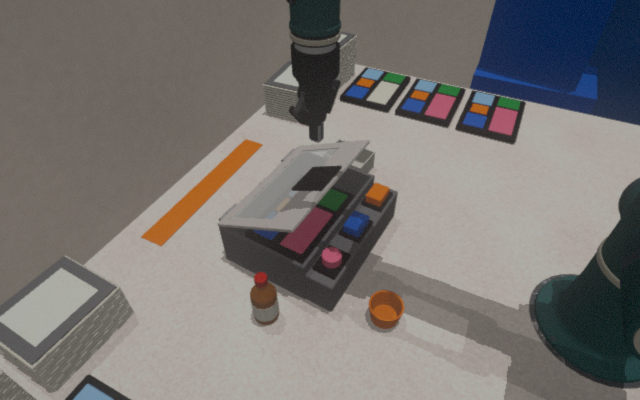

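View pics/wrist1.png

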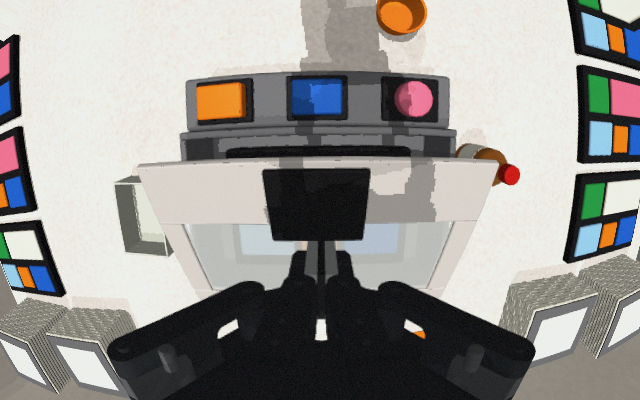

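```bash
python3 -m handwheel '[[-0.01,0.03,-0.005,0,0,0,0],[0,0.03,0,0,0,0,0],[0,0.008,0,0,0,0,0],[0,0.006,0,0,0,0,0],[0,0.006,0,0,0,0,0],[0,0.006,0,0,0,0,0],[0,0.006,0,0,0,0,0]]'
python3 - <<'E'
from h import *
to([.550,.034,.114])
E
```

```text
time: 3.32
tool_pos: [0.5514, 0.0338, 0.18]
tcp_rot: [-1.57, 0.067, -0.069]
wrist_force: [-0.3, 0.4, 3.4]
width: 0.004
t 3.33 pos [0.5514 0.0338 0.18  ] F [-0.3  0.4  3.4] w 0.004
tool axes [[0.996, 0.002, 0.087], [-0.087, 0.0, 0.996], [0.002, -1.0, 0.0]]
shift [-0.0015  0.066   0.0001]
```

Contact at about z 0.18 with 3.4 N. I'll keep pushing down slowly.

```bash
python3 -m handwheel '[[0,0.008,0,0,0,0,0],[0,0.008,0,0,0,0,0],[0,0.008,0,0,0,0,0],[0,0.008,0,0,0,0,0],[0,0.008,0,0,0,0,0],[0,0.006,0,0,0,0,0],[0,0.005,0,0,0,0,0]]'
python3 - <<'E'
from h import *
to([.550,.034,.114])
E
```

```text
time: 4.2
tool_pos: [0.5506, 0.0338, 0.1277]
tcp_rot: [-1.57, 0.069, -0.068]
wrist_force: [-1.6, 0.4, 2.6]
width: -0.002
t 4.2 pos [0.5506 0.0338 0.1277] F [-1.6  0.4  2.6] w -0.002
tool axes [[0.996, -0.001, 0.087], [-0.087, 0.0, 0.996], [-0.001, -1.0, -0.0]]
shift [-0.0006  0.0137  0.0001]
```

```bash
python3 -m handwheel '[[0,0.005,0,0,0,0,0],[0,0.004,0,0,0,0,0],[0,0.003,0,0,0,0,0],[0,0.002,0,0,0,0,0],[0,0,0,0,0,0,0]]'; python3 -m handwheel '[[0,0.001,0,0,0,0,0],[0,0.001,0,0,0,0,0],[0,0,0,0,0,0,0]]'
python3 - <<'E'
from h import *
to([.550,.034,.114])
E
```

```text
time: 4.82
tool_pos: [0.5512, 0.0338, 0.1142]
tcp_rot: [-1.57, 0.067, -0.069]
wrist_force: [-0.2, -0.1, -0.2]
width: 0.001
time: 5.2
tool_pos: [0.5513, 0.0338, 0.1139]
tcp_rot: [-1.57, 0.067, -0.069]
wrist_force: [-3.6, 1.0, 10.0]
width: 0.002
t 5.2 pos [0.5513 0.0338 0.1139] F [-3.6  1.  10. ] w 0.002
tool axes [[0.996, 0.001, 0.087], [-0.087, -0.0, 0.996], [0.001, -1.0, 0.0]]
shift [-0.0013 -0.0001  0.0001]
```

The force rose to 10 N at z 0.114, so the lid is at its stop. One more millimetre, then lift and check.

```bash
python3 -m handwheel '[[0,0.001,0,0,0,0,0],[0,0,0,0,0,0,0],[0,-0.02,0,0,0,0,0],[0,-0.04,0,0,0,0,0],[-0.04,0,-0.042,0,0,0,0],[-0.04,0,-0.042,0,0,0,0],[0,0,0,0,0,0,0],[0,0,0,0,0,0,0]]'
python3 - <<'E'
from h import *
to([.461,-.0585,.106])
c=optics.read_camera("top"); P=cloud(c); np.save("top2.npy",c,allow_pickle=True)
cv2.imwrite("pics/top2.png",cv2.resize(c["image"][110:310,160:440],None,fx=2.8,fy=2.8,interpolation=cv2.INTER_CUBIC)[...,::-1])
c=optics.read_camera("side");P=cloud(c)
cv2.imwrite("pics/side2.png",cv2.resize(c["image"][100:330,200:460],None,fx=2.5,fy=2.5,interpolation=cv2.INTER_CUBIC)[...,::-1])
E
```

```text
time: 6.2
tool_pos: [0.4644, -0.0431, 0.1716]
tcp_rot: [-1.569, 0.068, -0.07]
wrist_force: [-0.0, 0.4, 0.7]
width: -0.004
t 6.2 pos [ 0.4644 -0.0431  0.1716] F [-0.   0.4  0.7] w -0.004
tool axes [[0.996, 0.002, 0.088], [-0.088, 0.0, 0.996], [0.002, -1.0, 0.0]]
shift [-0.0022  0.0656 -0.0157]
```

View pics/top2.png

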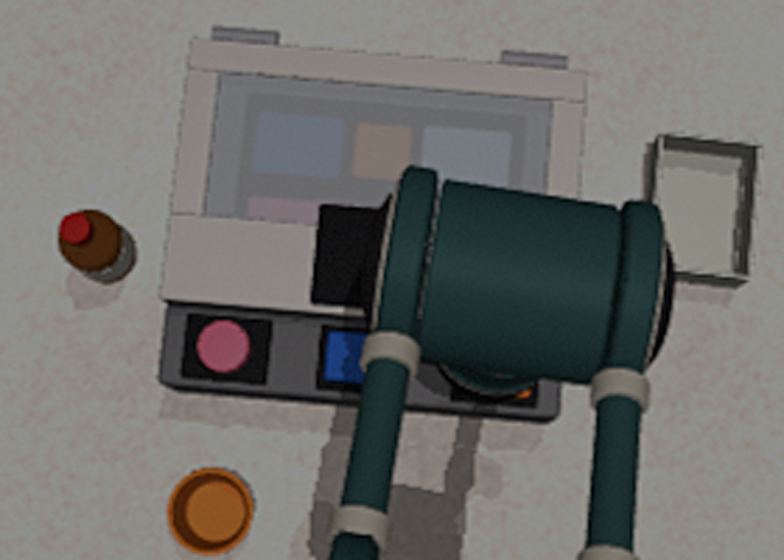

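View pics/side2.png

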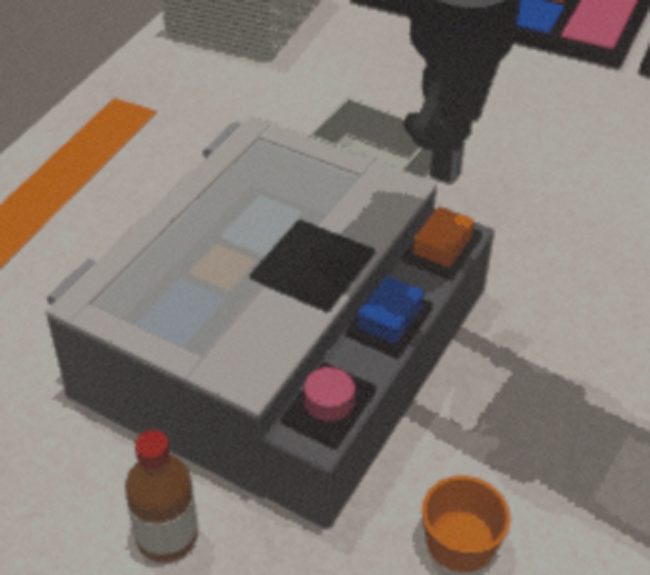

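The lid lies flat on the tub in both views, and in the side crop both keys still stand proud (orange about (443,235), blue (390,305)). Next is orange.

```bash
python3 -m handwheel '[[-0.003,0.03,-0.016,0,0,0,0],[0,0.025,0,0,0,0,0],[0,0.006,0,0,0,0,0],[0,0.004,0,0,0,0,0],[0,0.003,0,0,0,0,0],[0,0.003,0,0,0,0,0],[0,0.003,0,0,0,0,0],[0,0.003,0,0,0,0,0]]'
python3 - <<'E'
from h import *
to([.461,-.059,.094])
E
```

```text
time: 7.3
tool_pos: [0.4603, -0.0586, 0.0948]
tcp_rot: [-1.57, 0.067, -0.07]
wrist_force: [1.0, 1.7, 2.6]
width: 0.001
t 7.3 pos [ 0.4603 -0.0586  0.0948] F [1.  1.7 2.6] w 0.001
tool axes [[0.996, 0.002, 0.087], [-0.087, -0.0, 0.996], [0.002, -1.0, 0.0]]
shift [ 0.0007  0.0008 -0.0004]
```

```bash
python3 -m handwheel '[[0,0.001,0,0,0,0,0],[0,0.001,0,0,0,0,0],[0,0.001,0,0,0,0,0],[0,0,0,0,0,0,0]]'
```

```text
time: 7.8
tool_pos: [0.4603, -0.0587, 0.0937]
tcp_rot: [-1.57, 0.067, -0.069]
wrist_force: [-5.6, 3.1, 18.1]
width: 0.005
```

Orange bottomed out (18 N at z 0.0937). Lift, move over to blue, and look.

```bash
python3 -m handwheel '[[0,-0.02,0,0,0,0,0],[0,-0.04,0,0,0,0,0],[0,0,0.05,0,0,0,0],[0,0,0.05,0,0,0,0],[0,0,0,0,0,0,0],[0,0,0,0,0,0,0]]'
python3 - <<'E'
from h import *
to([.4695,.0404,.106])
c=optics.read_camera("side")
cv2.imwrite("pics/side3.png",cv2.resize(c["image"][100:330,200:460],None,fx=2.5,fy=2.5,interpolation=cv2.INTER_CUBIC)[...,::-1])
E
```

```text
time: 8.55
tool_pos: [0.4676, 0.0406, 0.1507]
tcp_rot: [-1.571, 0.068, -0.066]
wrist_force: [-0.2, 0.7, 0.2]
width: 0.0
t 8.55 pos [0.4676 0.0406 0.1507] F [-0.2  0.7  0.2] w 0.0
tool axes [[0.996, -0.001, 0.086], [-0.086, -0.001, 0.996], [-0.001, -1.0, -0.001]]
shift [0.002  0.0447 0.    ]
```

View pics/side3.png

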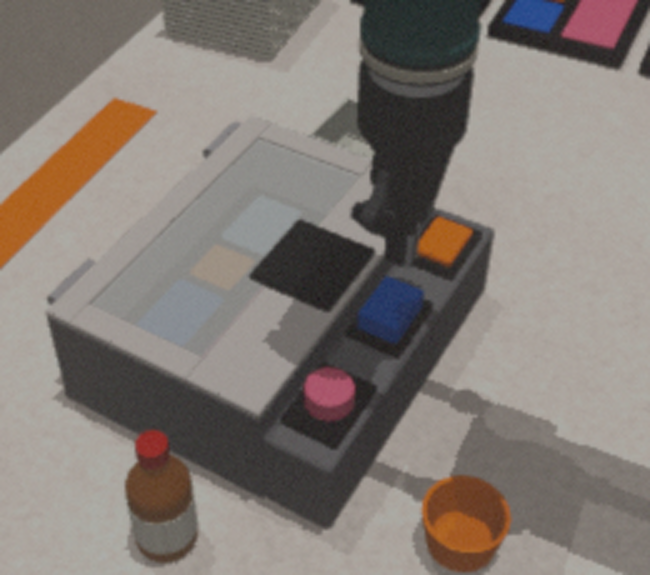

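Orange now sits low at (445,240), blue is still out at (390,308), and the fingertips are above blue.

```bash
python3 -m handwheel '[[0.001,0.03,0,0,0,0,0],[0,0.011,0,0,0,0,0],[0,0.004,0,0,0,0,0],[0,0.003,0,0,0,0,0],[0,0.003,0,0,0,0,0],[0,0.003,0,0,0,0,0],[0,0.002,0,0,0,0,0],[0,0.001,0,0,0,0,0]]'; python3 -m handwheel '[[0,0.001,0,0,0,0,0],[0,0,0,0,0,0,0]]'
```

```text
time: 9.6
tool_pos: [0.4698, 0.0408, 0.0945]
tcp_rot: [-1.57, 0.067, -0.069]
wrist_force: [-0.7, -1.4, 3.6]
width: 0.002
time: 9.85
tool_pos: [0.4698, 0.0409, 0.094]
tcp_rot: [-1.57, 0.067, -0.069]
wrist_force: [-0.8, -2.5, 6.1]
width: 0.0
```

```bash
python3 -m handwheel '[[0,0.001,0,0,0,0,0],[0,0.001,0,0,0,0,0],[0,0,0,0,0,0,0]]'; python3 -m handwheel '[[0,-0.02,0,0,0,0,0],[0,-0.04,0,0,0,0,0],[0,-0.06,0,0,0,0,0],[0,-0.06,0,0,0,0,0],[0,0,-0.06,0,0,0,0],[0,0,-0.06,0,0,0,0],[0,0,0,0,0,0,0],[0,0,0,0,0,0,0]]'
python3 - <<'E'
from h import *
to([.4695,.0404,.106])
for n,(a,b,d,e) in dict(top=(110,310,160,440),side=(100,330,200,460)).items():
    c=optics.read_camera(n); 
    cv2.imwrite(f"pics/{n}4.png",cv2.resize(c["image"][a:b,d:e],None,fx=2.5,fy=2.5,interpolation=cv2.INTER_CUBIC)[...,::-1])
    if n=="side": 
        np.save("side4.npy",c,allow_pickle=True); P=cloud(c)
        for q,(u,v) in dict(orange=(445,240),blue=(390,312),pink=(330,388),plate=(315,262)).items():
            u=200+u//2.5;v=100+v//2.5;u,v=int(u),int(v);print(q,np.median(P[v-2:v+3,u-2:u+3].reshape(-1,3),0).round(4))
E
```

```text
time: 10.22
tool_pos: [0.4699, 0.0409, 0.0937]
tcp_rot: [-1.57, 0.067, -0.069]
wrist_force: [-5.8, -3.0, 18.2]
width: -0.002
time: 11.22
tool_pos: [0.4584, -0.0782, 0.2707]
tcp_rot: [-1.568, 0.07, -0.069]
wrist_force: [0.1, 0.7, 0.1]
width: 0.001
t 11.22 pos [ 0.4584 -0.0782  0.2707] F [0.1 0.7 0.1] w 0.001
tool axes [[0.996, -0.001, 0.088], [-0.088, 0.001, 0.996], [-0.001, -1.0, 0.001]]
shift [0.0007 0.1649 0.1189]
orange [ 0.4606 -0.0544  0.0947]
blue [0.4713 0.0426 0.0953]
pink [0.4772 0.1445 0.1068]
plate [0.5412 0.0363 0.1149]
```

View pics/side4.png

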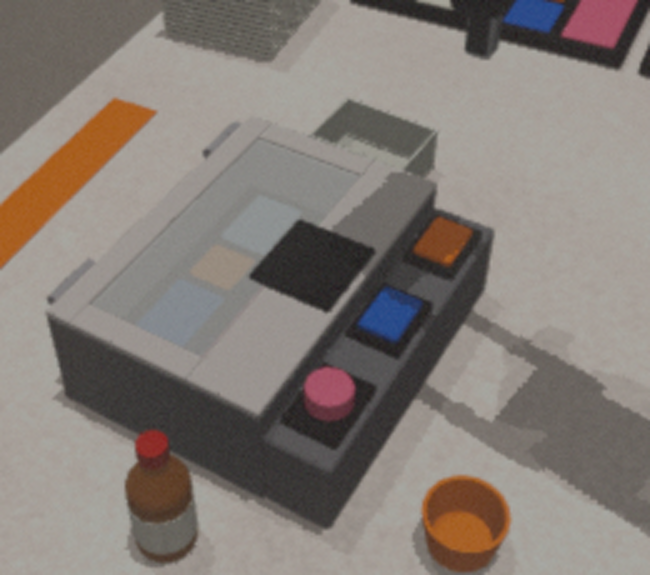

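View pics/top4.png

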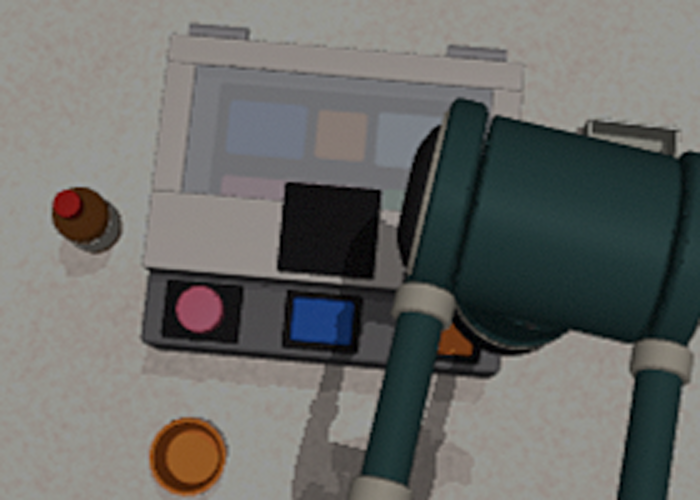

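Both keys are down at about z 0.095, the pink button is out at 0.107, and the plate is at 0.115, so the lid is shut. The bystanders haven't moved, and the tool is clear at z 0.27.

```bash
python3 -c "
from workcell import workorder; print(workorder.finish_job())"
```

```text
the job is handed in; nothing more can be done
None
```

I pushed the lid shut with closed fingertips, pressed the orange key home and then the blue one, lifted clear, and handed the job in at about 11 s. The hand-in gives no verdict, so this rests on my own checks:

| Part | Last push | Final height from the depth image | Expected |
|---|---|---|---|
| Lid (push plate) | over 10 N, at z 0.114 m | 0.115 m | 0.114 m |
| Orange key | 18 N, at z 0.094 m | 0.095 m | 0.094 m |
| Blue key | 18 N, at z 0.094 m | 0.095 m | 0.094 m |
| Pink button | not touched | 0.107 m | 0.106 m |

In the final pictures the bottle, ramekin and white tub look unmoved, though I compared them by eye rather than measuring. The arm partly hid the tub in the top view, but the side view showed it standing in place. The tool finished at z 0.27 m with under 1 N on the wrist. No check failed or disagreed.

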